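# Shut the marked rinse-water valve under the sliding cover

## Task

The tube washer has to be cut off from its rinse water: on the valve box, push the metal cover aside with a fingertip, all the way over onto the blank half, then push the uncovered handle that carries the round disc clockwise (seen from above) until it is fully shut. Slide the cover flat in its track and do not lift it; leave the plain handle and the other things on the bench where they are.

Things in the scene. Friction and masses are not known exactly. Their poses are not given: they have to be found in the camera images.
- valve_box: grey box fixed to the bench, 289 (x) x 280 (y) x 78 mm high, walls 10 mm; at its +y end a shelf 70 mm (y) more, 50 mm high. Origin: centre of the underside without the shelf; z up. Half at y below 0: open valve bay, inside 240 mm (x), y -130 to 0 mm, floor at 12 mm. Half above 0: closed blank deck. The cover's track runs along y, on ledges 66 mm high between guides 78 mm high
- cover: loose aluminium plate, 264 (x) x 125 (y) x 6 mm, about 0.35 kg, on the ledges between the guides, 2 mm play each side, held by friction only (1 to 4 N). It starts over the bay (centre 45 to 66 mm on the -y side of the box's centre) and slides along the box's +y. Origin: centre of its underside; axes as the box's
- rib_top (a point): centre of the top of the cover's upright black rib, to push against: 70 (x) x 14 (y) mm, 30 mm high, in the middle of the plate; this point is 36 mm above the plate's underside and 102 mm above the bench
- deck (a point): centre of the blank deck's top, 65 mm on the +y side of the box's centre, 64 mm above the bench. The cover goes over it until an end wall stops it, the cover's centre then 67 mm on the +y side
- marked_pivot (a point): vertical turning axis of the marked handle, at the handle's mid height, 43 mm above the bench, 23 mm below the cover. It is in either of the bay's two valve places, at x = -60 or +45 mm, y = -100 mm of the box
- marked_tip (a point): free end of the marked handle, 55 mm from its pivot, at mid height. The handle is a straight steel bar 12 mm wide, 14 mm high; on top of it, 42 mm from the pivot, is the mark: a round steel disc 26 mm across, 7 mm high. Below the open bar lies a pipe, its top 31 mm above the bench (the bar's underside is at 36 mm)
- marked_handle (a joint): angle of the marked handle: 0 = open, pointing along the box's +y; grows as it turns clockwise seen from above; 1.571 = fully shut against its stop, pointing along the box's +x. Starts between 0 and 0.3. Stiff by friction (0.1 N m), stays where left
- plain_pivot (a point): turning axis of the other, plain handle: the same bar without a disc, in the other valve place. To be left alone
- plain_tip (a point): free end of the plain handle, 55 mm from its pivot
- plain_handle (a joint): angle of the plain handle, same sense as the marked one, starts between 0 and 0.3. To be left alone
- jar: small jar, 44 mm across, 55 mm high, standing on the box's end shelf; origin under its centre. Bystander
- stopper_a: tube stopper, 18 mm across and high, on the box's end shelf; origin under its centre. Bystander
- stopper_b: tube stopper, 18 mm across and high, on the bench near the bay end of the box; origin under its centre. Bystander
- tube_rack: orange rack 60 x 160 mm with capped tubes, 86 mm high, on the bench beyond the box; origin under its centre. Bystander
- beaker: clear cup, 70 mm across, 70 mm high, on the bench beyond the box; origin under its centre. Bystander
- reagent: white bottle, 54 mm across, 100 mm high, on the bench past the bay end of the box; origin under its centre. Bystander
- tip_box: blue box 80 x 110 mm with clear lid, 47 mm high, on the bench past the bay end of the box; origin under its centre. Bystander

How it is judged:
By the outcome, as a careful person would: the job done as asked, in the order asked, and still so for the second after the job is handed in, with the robot touching nothing.
It also fails if it takes over 45 s, if anything falls off the work surface, if the arm or the gripper's body presses on something with over 40 N, if the wrist force passes 120 N, or if a joint passes its speed limit or range.

## Robot

A 7-joint arm with a two-finger parallel gripper is mounted at the origin on the work surface. World frame = base frame: x ahead of the robot, y to its left, z up, the work surface at z = 0. Lengths are in mm, angles in rad, forces in N, time in s.
With the tool pointing down it reaches from about 400 to 875 mm from the base axis. Payload 4.4 kg.
Tool frame: the origin (TCP) lies on the centre line of the jaws, within the pads' length; the fingertips stand 25 mm ahead of it and the grasp point (between the pads) lies 6 mm ahead of it; x points along the fingers, y is the direction in which the jaws open and shut, and the axes are right-handed (so a half turn about x gives the same grasp; the last joint's range is limited). The gripper opens to 85 mm and grips with 20 to 120 N. Pads are 22 mm wide; open, the fingers measure 114 mm over their backs; the gripper's body (76 mm by 85 mm) begins 54 mm behind the grasp point. The pads swing forward as they close: fully open they stand 13 mm farther back than shut.
Start: joints at [1.262, 0.628, 0.038, 1.517, -0.027, 0.996, -0.02], TCP at [156.301, -630.942, 224.713] pointing down, gripper open.
Joint ranges: [-3.06, 3.06], [-0.37, 2.12], [-1.25, 1.32], [0.18, 2.47], [-1.1, 4.24], [0.23, 1.98], [-2.94, 2.94]. Speed limits (rad/s): [2.57, 2.57, 3.14, 3.14, 3.14, 3.14, 3.14].

## Interface

Orientations are given as [roll, pitch, yaw] about the fixed x, y, z axes, in that order (R = Rz(yaw) Ry(pitch) Rx(roll)).
In Python, from cell import * gives the robot as it stands. The module is installed in compiled form; this text tells all that it offers.
- The arm moves only by the tool jog_arm, never from a script. Its argument "series" is a list of rows, each a list of 3 entries, a list of its own where there are three numbers: the turn, a rotation vector about the tool's x, y, z in degrees, then the shift along the tool's x, y, z in mm, then the gripper's target within -1 to 1 (shut at 1, half-way at 0, fully open at -1). In form: [[[rx, ry, rz], [dx, dy, dz], hand], ...]. A call has 1 to 8 rows; each row shifts and turns the commanded pose from where the row before left it, along the tool's axes as they then stand; what a row does not reach is not made up. A row lasts 1/8 s, in which the tool goes at most 62.5 mm and 10.7 degrees, less where a joint would pass 70% of its speed; a pose out of reach is approached as far as the arm can. A call is refused whole if a number of a shift passes 62.5 or a number of a turn 10.7, either way. A call with a gripper value outside its range is refused whole. The fingers move at their own pace and stop on an object; the grip force is fixed at half the most. Time passes only in rows, so rows that do not move let the fingers close. It gives the time, the measured TCP pose, the force and the opening at its end, in the units of the state.
- read_state(): the state, without advancing time (a new reading comes with each control period).
- get_image(name): name is "scene" or "top"; returns a dict with "img" (420x560x3 uint8, red, green, blue), "range_z" (420x560 float32, mm along the optical axis (not along the pixel's ray), 0 where there is no reading), "fovy" (degrees; the focal length in pixels is half the picture's height over the tangent of half this angle, whatever the lens; pixels are square), "cx", "cy" (the principal point, pixels), "cam_to_world" (4x4, takes a point from camera to world coordinates). Camera axes: x right, y up, looking along -z (the intrinsics and any distortion apply to the point x, -y, -z); pixel columns grow to the right and rows downward; lengths in mm; the calibration is good to about 2 mm. A picture is of the moment at which its call begins.
- finish_job(): hands the job in, once; it reports no verdict.
The state is a dict: "clock": time; "qpos": joint angles; "qd": joint speeds; "tau": joint torques, N m; "eef_pos": TCP position; "tool_rot": TCP orientation; "force": force on the tool from outside, world axes, zero at the start; "torque": the same for the moment, N m; "width": finger opening in mm.
Only numpy, scipy, OpenCV 4.12 (cv2) and the standard library are available. Lean on these libraries where they do the work, as an engineer would, in place of code of your own. Each camera call takes 0.05 s, during which the arm holds its last target. There are 200 camera calls.

## Working session

There is one attempt and no reset: what is moved stays moved. The work goes in short steps, Python scripts to look and compute and a tool call to move; the robot and the scene stay as the last step left them, time stands still between calls to the robot, and variables do not carry over. Pictures are saved under pics/ and viewed, about 8 in all and at most 12, crops included, and the job is handed in when it is done.

Besides the shell and the picture viewer there is one more tool, called after "Call:" as name([rows], argument=value, ...), one row to a line, values as JSON. jog_arm: Moves the arm, as the interface text tells. Its arguments: {"type":"object","properties":{"series":{"type":"array"}},"required":["series"]}

```bash
mkdir -p pics; cat > h.py <<'E'
from cell import *
import numpy as np, cv2
def snap(n,f):
    d=get_image(n); cv2.imwrite('pics/'+f+'.png',d['img'][:,:,::-1]); np.savez('pics/'+f+'.npz',**{k:np.array(v) for k,v in d.items()}); return d
def cloud(d):
    z=d['range_z'];h,w=z.shape;f=h/2/np.tan(np.radians(float(d['fovy']))/2)
    u,v=np.meshgrid(np.arange(w),np.arange(h))
    P=np.stack([(u-float(d['cx']))/f*z,-(v-float(d['cy']))/f*z,-z,np.ones_like(z)],-1)
    W=P@np.array(d['cam_to_world']).T
    W=W[...,:3]; W[z==0]=np.nan; return W
E
python3 - <<'E'
from h import *
for n in('top','scene'):
    d=snap(n,n+'0'); print(n,d['fovy'],d['cx'],d['cy'],d['cam_to_world'],[k for k in d])
s=read_state(); print(s)
E
```

```text
top 51.4674022156733 290.27695047909236 200.62711097590744 [[-2.00714846e-02  9.91924966e-01 -1.25227785e-01  4.58290708e+02]
 [-9.99739403e-01 -1.85498605e-02  1.33052281e-02  3.31855404e+01]
 [ 1.08748299e-02  1.25462207e-01  9.92038796e-01  1.17198184e+03]
 [ 0.00000000e+00  0.00000000e+00  0.00000000e+00  1.00000000e+00]] ['img', 'range_z', 'fovy', 'cx', 'cy', 'cam_to_world']
scene 49.53543052854779 282.38494272703247 200.882581671797 [[ 6.88883734e-01 -6.07404732e-01  3.95599156e-01  9.42569489e+02]
 [ 7.24844709e-01  5.72504158e-01 -3.83195952e-01 -3.22322632e+02]
 [ 6.27287304e-03  5.50725413e-01  8.34662908e-01  8.03781244e+02]
 [ 0.00000000e+00  0.00000000e+00  0.00000000e+00  1.00000000e+00]] ['img', 'range_z', 'fovy', 'cx', 'cy', 'cam_to_world']
{'clock': 0.1, 'qpos': array([ 1.26220873,  0.62925752,  0.03844165,  1.51824329, -0.02701594,
        0.9963089 , -0.01996951]), 'qd': array([ 1.86912959e-04, -1.32723165e-03,  2.48688608e-04, -2.60445846e-03,
       -3.48872180e-05,  4.57619534e-05, -4.74505535e-04]), 'tau': array([ 2.72999656e-03, -5.64530683e+01,  1.23081788e+00, -1.93971473e+01,
        1.14486966e-02,  5.49795004e-03, -9.23952967e-06]), 'eef_pos': array([ 156.16763157, -630.38243825,  223.88637882]), 'tool_rot': array([-1.56984258,  1.56909686,  1.81456256]), 'force': array([ 0.29080887, -0.35190365,  0.58303633]), 'torque': array([0.03219852, 0.01813967, 0.04394447]), 'width': 85.40968162098216}
```

View pics/top0.png

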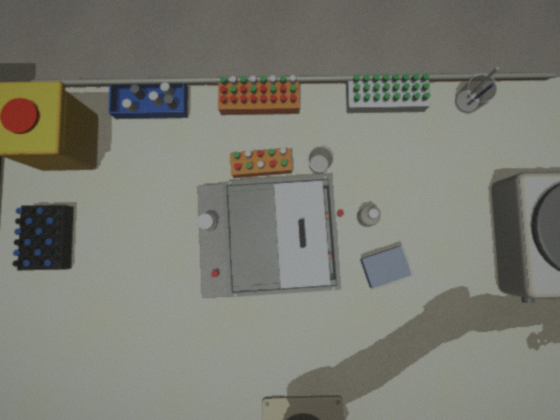

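View pics/scene0.png

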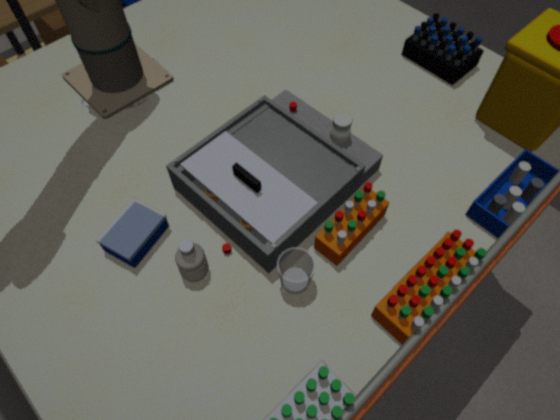

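The top view shows the white cover at cols 275–330, rows 180–288, the rib at about (302,233), and the box spanning cols 200–338, with its +y to the left in the picture (close to world +y). The jar and one stopper are on the shelf at left. The other stopper, the bottle and the tip box are at right.

```bash
python3 - <<'E'
from h import *
for n in('top0','scene0'):
    d=np.load('pics/%s.npz'%n); W=cloud(d); im=d['img'].astype(int)
    X,Y,Z=W[...,0],W[...,1],W[...,2]
    R=(X>300)&(X<800)&(Y>-250)&(Y<300)
    print(n,'bench z',np.nanmedian(Z[R&(abs(Z)<15)]))
    def rect(m,name):
        m=m.astype(np.uint8); k,l,st,c=cv2.connectedComponentsWithStats(m); i=1+np.argmax(st[1:,4]); p=W[l==i]
        r=cv2.minAreaRect(p[:,:2].astype(np.float32)); print(name,st[i],'rect',np.round(r[0],1),np.round(r[1],1),round(r[2],2),'med',np.round(np.median(p,0),1))
    g=im.min(2); br=im.mean(2)
    print('cover px colour', im[210,290] if n=='top0' else im[165,215])
    rect(R&(Z>60)&(Z<82)&(br>125),'cover')
    rect(R&(Z>92)&(Z<115)&(br<90),'rib')
    rect(R&(Z>40)&(Z<90)&(im.max(2)-im.min(2)<60),'box')
    rect(R&(Z>57)&(Z<90)&(im.max(2)-im.min(2)<60),'boxnoshelf')
E
python3 -c "
import cv2
a=cv2.imread('pics/top0.png')[160:310,190:420];cv2.imwrite('pics/c1.png',cv2.resize(a,None,fx=3.4,fy=3.4,interpolation=cv2.INTER_CUBIC))"
```

```text
top0 bench z -0.13658855723895158
cover px colour [146 149 151]
cover [ 274  181   57  107 4954] rect [514.   -7.2] [263.  127.1] 2.73 med [510.3  -7.1  71.8]
rib [299 219   7  28 148] rect [514.1  -8.1] [66.6 13.1] 2.55 med [513.   -7.9 101.4]
box [  198   175   144   123 14937] rect [510.1  79.2] [289.5 350.8] 2.75 med [504.5  80.2  66.8]
boxnoshelf [  223   175   119   122 12210] rect [511.8  44.2] [289.5 280.7] 2.74 med [507.6  51.7  69.8]
scene0 bench z 1.184731609309324
cover px colour [131 133 140]
cover [ 182  133  134  109 6004] rect [515.9  -8.1] [262.  123.3] 2.95 med [534.  -13.5  73.1]
rib [232 163  29  25 258] rect [516.3  -8.3] [69.5 12.7] 2.95 med [519.4 -10.1 102.2]
box [  166    89   217   199 19721] rect [550.7  78.2] [370.4 361. ] 2.66 med [537.4  47.2  70.7]
boxnoshelf [  166    95   200   165 16136] rect [512.6  46. ] [291.4 282.5] 2.59 med [527.8  39.6  72.1]
```

View pics/c1.png

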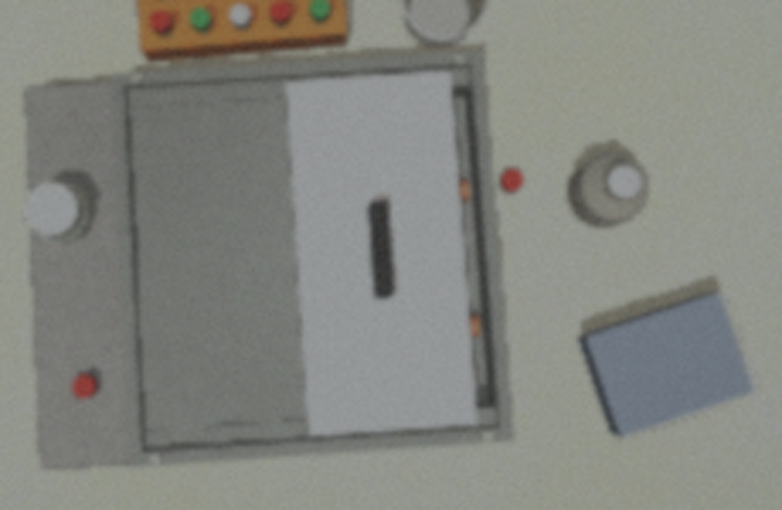

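```bash
cat >> h.py <<'E'
from scipy.spatial.transform import Rotation as Ro
C=np.array([512.3,45.0]); A=np.radians(2.73); B=np.array([[np.cos(A),-np.sin(A)],[np.sin(A),np.cos(A)]])
def b2w(p): return C+B@np.array(p[:2])
def w2b(p): return B.T@(np.array(p[:2])-C)
def go(p,z):  # box xy target -> tool-frame shift now, and yaw error to box axes
    s=read_state(); R=Ro.from_euler('xyz',s['tool_rot']).as_matrix(); w=np.r_[b2w(p),z]
    print('target',w.round(1),'now',s['eef_pos'].round(1),'box',w2b(s['eef_pos']).round(1),'shift tool',(R.T@(w-s['eef_pos'])).round(1)); print(R.round(3),'F',s['force'].round(1),s['width'].round(1),s['clock'])
E
python3 -c "
from h import *
print(w2b([514.7,-8]))
go([1.5,-90],180)"
```

```text
[ -0.1270853  -53.05415959]
target [518.1 -44.8 180. ] now [ 156.2 -630.4  223.9] box [-387.9 -657.7] shift tool [  44.7 -481.3 -492.1]Traceback (most recent call last):
  File "<string>", line 4, in <module>
    go([1.5,-90],180)
    ~~^^^^^^^^^^^^^^^
  File "h.py", line 17, in go
    print('target',w.round(1),'now',s['eef_pos'].round(1),'box',w2b(s['eef_pos']).round(1),'shift tool',(R.T@(w-s['eef_pos'])).round(1)); print(R.round(3),'F',s['force'].round(1),s['width'].round(1),s['clock'])
                                                                                                                                                                                   ^^^^^^^^^^^^^^^^
AttributeError: 'float' object has no attribute 'round'
```

Call:
jog_arm([
  [[5.6, 0, 0], [0, 0, 0], 1],
  [[5.6, 0, 0], [0, 0, 0], 1],
  [[0, 0, 0], [0, -40, -28], 1],
  [[0, 0, 0], [0, -40, -28], 1],
  [[0, 0, 0], [0, -40, -28], 1],
  [[0, 0, 0], [0, -40, -28], 1],
  [[0, 0, 0], [0, -40, -28], 1],
  [[0, 0, 0], [0, -40, -28], 1],
])

```text
clock: 1.1
eef_pos: [313.4, -381.7, 224.5]
tool_rot: [-1.423, 1.57, 1.766]
force: [0.5, 0.2, -0.2]
width: 0.3
```

Call:
jog_arm([
  [[0, 0, 0], [0, -40, -28], 1],
  [[0, 0, 0], [0, -40, -28], 1],
  [[0, 0, 0], [0, -40, -28], 1],
  [[0, 0, 0], [0, -40, -28], 1],
  [[0, 0, 0], [0, -40, -28], 1],
  [[0, 0, 0], [0, -40, -28], 1],
  [[0, 0, 0], [0, -40, -28], 1],
  [[0, 0, 0], [0, 0, 0], 1],
])

```text
clock: 2.1
eef_pos: [497.2, -89.8, 224.4]
tool_rot: [-2.022, 1.569, 1.175]
force: [-0.8, -0.9, 0.8]
width: 0.2
```

```bash
sed -i "s/s\['width'\].round(1)/s['width']/" h.py; python3 -c "
from h import *
go([1.5,-90],180); print(read_state()['qpos'])"
```

```text
target [518.1 -44.8 180. ] now [497.2 -89.8 224.4] box [ -21.5 -133.9] shift tool [ 44.5 -43.6 -23.3]
[[ 0.001  0.055 -0.998]
 [ 0.002 -0.998 -0.055]
 [-1.    -0.002 -0.001]] F [-0.8 -0.9  0.8] 0.2110755383026574 2.1
[ 0.10221896  0.42262345  0.0314741   1.91629418 -0.0210123   0.80237393
 -1.37031843]
```

Call:
jog_arm([
  [[0, 0, 0], [20, -22, -11], 1],
  [[0, 0, 0], [25, -22, -11], 1],
  [[0, 0, 0], [40, 0, 0], 1],
  [[0, 0, 0], [33, 0, 0], 1],
  [[0, 0, 0], [0, 0, 0], 1],
])

```text
clock: 2.72
eef_pos: [512.7, -50.2, 104.8]
tool_rot: [-0.003, 1.565, -3.099]
force: [-0.4, 0.3, 0.4]
width: -0.3
```

```bash
python3 -c "
from h import *
go([0,-90],107); snap('scene','s1')"
```

```text
target [516.6 -44.9 107. ] now [512.7 -50.2 104.8] box [ -4.2 -95.1] shift tool [-2.3 -5.1 -4.1]
[[-0.006  0.046 -0.999]
 [-0.    -0.999 -0.046]
 [-1.    -0.     0.006]] F [-0.4  0.3  0.4] -0.3466198575878144 2.725
```

View pics/s1.png

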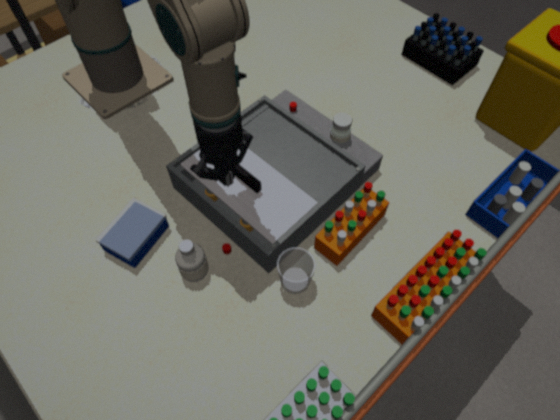

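The shut fingers stand just behind the rib at (232,178), clear of the plate. Now I'll push along box +y (tool −y).

Call:
jog_arm([
  [[0, 0, 0], [-1, -8, -4], 1],
  [[0, 0, 0], [0, -9, 0], 1],
  [[0, 0, 0], [0, -9, 0], 1],
  [[0, 0, 0], [0, -9, 0], 1],
  [[0, 0, 0], [0, -9, 0], 1],
  [[0, 0, 0], [0, -9, 0], 1],
])

```text
clock: 3.52
eef_pos: [516.6, 4.5, 107.7]
tool_rot: [-0.389, 1.571, 2.8]
force: [-0.2, -0.3, 0.5]
width: 0.3
```

Call:
jog_arm([
  [[0, 0, 0], [0, -9, 0], 1],
  [[0, 0, 0], [0, -9, 0], 1],
  [[0, 0, 0], [0, -9, 0], 1],
  [[0, 0, 0], [0, -9, 0], 1],
  [[0, 0, 0], [0, -9, 0], 1],
  [[0, 0, 0], [0, -9, 0], 1],
])

```text
clock: 4.28
eef_pos: [514.1, 58.3, 107.7]
tool_rot: [-3.046, 1.571, 0.143]
force: [1.2, 0.4, -0.5]
width: -0.1
```

```bash
python3 -c "
from h import *
go([0,45.5],107)"
```

```text
target [510.1  90.4 107. ] now [514.1  58.3 107.7] box [ 2.5 13.2] shift tool [  0.7 -32.3   2.5]
[[ 0.     0.047 -0.999]
 [ 0.    -0.999 -0.047]
 [-1.    -0.    -0.   ]] F [ 1.2  0.4 -0.5] -0.0752437119713124 4.275
```

Call:
jog_arm([
  [[0, 0, 0], [0, -8, 1], 1],
  [[0, 0, 0], [0, -8, 1], 1],
  [[0, 0, 0], [0, -7, 0], 1],
  [[0, 0, 0], [0, -4, 0], 1],
  [[0, 0, 0], [0, -3, 0], 1],
  [[0, 0, 0], [0, 0, 0], 1],
])

```text
clock: 5.03
eef_pos: [510.7, 87.7, 107.7]
tool_rot: [1.54, 1.571, -1.555]
force: [-0.1, 0.6, -0.1]
width: 0.2
```

```bash
python3 -c "
from h import *
go([0,45.5],107); snap('top','t2')
a=cv2.imread('pics/t2.png')[160:310,190:420];cv2.imwrite('pics/c2.png',cv2.resize(a,None,fx=3.4,fy=3.4,interpolation=cv2.INTER_CUBIC))"
```

```text
target [510.1  90.4 107. ] now [510.7  87.7 107.7] box [ 0.5 42.7] shift tool [ 0.7 -2.8  0.5]
[[ 0.     0.047 -0.999]
 [-0.    -0.999 -0.047]
 [-1.     0.     0.   ]] F [-0.1  0.6 -0.1] 0.20318059218310372 5.025
```

View pics/c2.png

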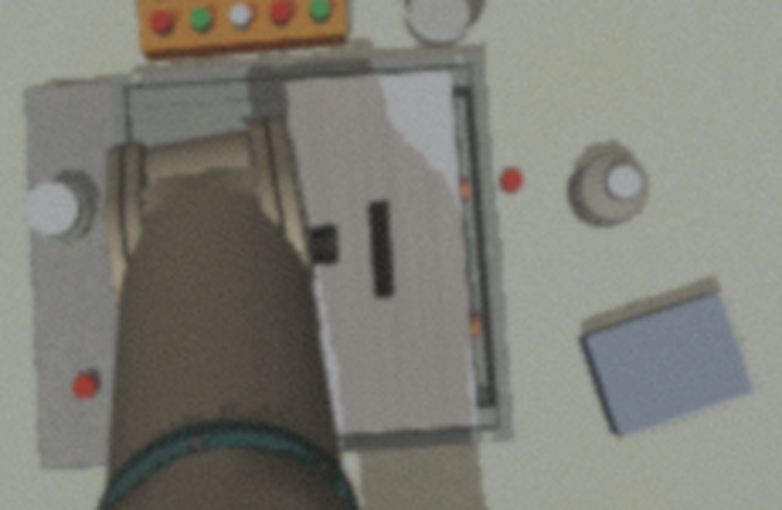

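The cover has not moved: the rib is still at crop (381,248), and the gripper (crop (322,244)) is already past it without contact. The fingertips must be higher than I assumed, or off to one side, so I'll measure the tool in the depth images.

```bash
python3 - <<'E'
from h import *
d=snap('scene','s2'); a=cv2.imread('pics/s2.png')[80:270,150:400]; cv2.imwrite('pics/c3.png',cv2.resize(a,None,fx=3,fy=3,interpolation=cv2.INTER_CUBIC))
for n in('t2','s2','s1'):
    W=cloud(np.load('pics/%s.npz'%n)); p=W.reshape(-1,3); q=np.array([w2b(x) for x in p[:,:2]])
    m=(abs(q[:,0])<60)&(q[:,1]>-140)&(q[:,1]<110)
    for z0 in range(82,240,12):
        k=m&(p[:,2]>=z0)&(p[:,2]<z0+12)
        if k.sum(): print(n,z0,k.sum(),'x',np.percentile(q[k,0],[2,98]).round(),'y',np.percentile(q[k,1],[2,98]).round())
E
```

```text
t2 82 9 x [-47.  17.] y [-138.  -47.]
t2 94 162 x [-34.  32.] y [-60. -47.]
t2 190 14 x [-13.  10.] y [-18.  -3.]
t2 202 66 x [-13.  11.] y [-20.  -5.]
t2 214 7 x [-5.  2.] y [-7. -5.]
s2 82 95 x [-30.  36.] y [-69. -49.]
s2 94 259 x [-33.  35.] y [-60. -46.]
s2 106 4 x [ 4. 10.] y [35. 46.]
s2 118 39 x [-4. 12.] y [28. 51.]
s2 130 57 x [-5. 12.] y [27. 56.]
s2 142 42 x [ 5. 12.] y [28. 50.]
s2 154 63 x [ 0. 14.] y [14. 71.]
s2 166 142 x [-9. 14.] y [ 4. 77.]
s2 178 155 x [-2. 18.] y [-5. 88.]
s2 190 164 x [ 4. 18.] y [-14.  95.]
s2 202 270 x [-10.  20.] y [-20.  99.]
s2 214 171 x [-5. 20.] y [-7. 56.]
s2 226 91 x [-7. 12.] y [-0. 23.]
s2 238 104 x [-14.  38.] y [ 4. 52.]
s1 82 91 x [-25.  36.] y [-60. -49.]
s1 94 238 x [-27.  35.] y [-60. -46.]
s1 106 6 x [0. 7.] y [-102.  -90.]
s1 118 57 x [-8.  8.] y [-109.  -82.]
s1 130 57 x [-5.  8.] y [-110.  -84.]
s1 142 36 x [1. 8.] y [-109.  -88.]
s1 154 119 x [-11.  10.] y [-126.  -63.]
s1 166 179 x [-13.  11.] y [-136.  -56.]
s1 178 167 x [-3. 13.] y [-138.  -47.]
s1 190 182 x [ 0. 14.] y [-138.  -39.]
s1 202 185 x [-11.  16.] y [-138.  -37.]
s1 214 147 x [-9. 16.] y [-139.  -87.]
s1 226 62 x [-12.   8.] y [-136. -121.]
s1 238 146 x [-13.  34.] y [-134.  -78.]
```

View pics/c3.png

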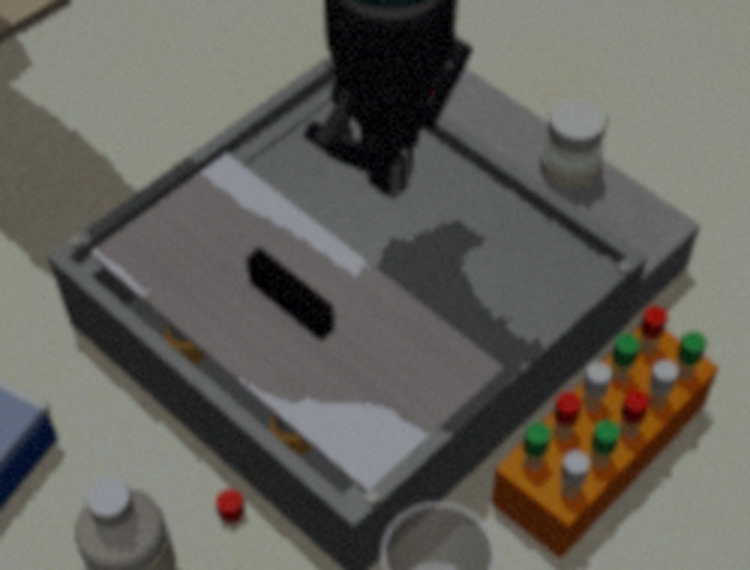

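```bash
python3 - <<'E'
from h import *
d=np.load('pics/s2.npz'); M=np.linalg.inv(d['cam_to_world']); f=210/np.tan(np.radians(float(d['fovy']))/2)
for z in(82,90,98,107,115):
    p=M@np.r_[b2w([0.5,42.7]),z,1]; print(z,float(d['cx'])-f*p[0]/p[2],float(d['cy'])+f*p[1]/p[2])
W=cloud(d)
print(d['range_z'][125:152:2,274:288:3].round()); print(W[125:152:2,274:288:3,2].round()); print(d['img'].sum(2)[125:152:2,274:288:3])
print(read_state()['qpos'], read_state()['width'])
E
```

```text
82 280.03405525228794 152.20454412470446
90 280.0417887887921 149.68168200761642
98 280.04963494913386 147.12207933678653
107 280.05859958876084 144.19760232729675
115 280.066693394679 141.55721182508012
[[855. 837. 830. 836. 855.]
 [851. 845. 832. 851. 859.]
 [845. 853. 846. 858. 864.]
 [835. 855. 853. 860. 873.]
 [837. 858. 856. 866. 876.]
 [846. 865. 871. 873. 882.]
 [848. 870. 877. 875. 887.]
 [885. 875. 881. 880. 890.]
 [890. 879. 885. 887. 895.]
 [968. 886. 891. 892. 967.]
 [964. 963. 895. 961. 966.]
 [959. 958. 959. 960. 960.]
 [957. 954. 958. 958. 956.]
 [956. 953. 952. 957. 954.]]
[[168. 182. 187. 183. 169.]
 [170. 174. 183. 170. 163.]
 [172. 166. 171. 162. 158.]
 [177. 163. 164. 158. 149.]
 [174. 158. 160. 152. 145.]
 [165. 151. 146. 145. 138.]
 [161. 145. 139. 141. 132.]
 [131. 139. 134. 135. 127.]
 [126. 134. 129. 128. 121.]
 [ 64. 126. 122. 122.  64.]
 [ 64.  65. 118.  67.  63.]
 [ 66.  66.  66.  65.  65.]
 [ 65.  67.  64.  64.  66.]
 [ 63.  66.  67.  63.  65.]]
[[ 42   7   8  45  15]
 [ 43  24  26  33  32]
 [ 39  43   6  50  75]
 [  9  35  22  86 119]
 [  1  27  25  77 113]
 [ 31   4  73 104 135]
 [ 32  34  76  87 148]
 [ 26  10  92  92 202]
 [128  29  89 112 225]
 [268  87 106 147 271]
 [294 247 174 242 277]
 [285 289 279 281 281]
 [283 290 291 280 283]
 [287 295 287 292 281]]
[-0.2582917   0.61588662  0.05144554  1.99251939 -0.05795108  0.53453542
 -1.69025352] -0.09542159893132876
```

The spec gives tips 25 mm below the reported TCP. The depth image puts them at z ≈ 112 with the TCP reported at 107.7, so the tool really stands about 29 mm higher than assumed, which explains why the rib wasn't touched. I'll go back, come down gently, and check the tip by camera and force.

Call:
jog_arm([
  [[0, 0, 0], [-15, 0, 0], 1],
  [[0, 0, 0], [0, 45, 0], 1],
  [[0, 0, 0], [0, 46, 0], 1],
  [[0, 0, 0], [0, 47, 0], 1],
  [[0, 0, 0], [15, 0, 0], 1],
  [[0, 0, 0], [14, 0, 0], 1],
  [[0, 0, 0], [0, 0, 0], 1],
])

```text
clock: 6.0
eef_pos: [516.3, -48.5, 92.7]
tool_rot: [-0.421, 1.568, 2.77]
force: [-0.0, -0.1, 0.2]
width: 0.4
```

```bash
cat >> h.py <<'E'
def tip(f):
    d=snap('scene',f); s=read_state(); M=np.linalg.inv(d['cam_to_world']); fo=210/np.tan(np.radians(float(d['fovy']))/2); W=cloud(d); e=s['eef_pos']
    for z in range(int(e[2])-32,int(e[2])+30,4):
        p=M@np.r_[e[:2],z,1]; u=int(round(float(d['cx'])-fo*p[0]/p[2])); v=int(round(float(d['cy'])+fo*p[1]/p[2]))
        print(z,(u,v),'seen',W[v,u].round(),end=' | ')
    print()
E
python3 -c "
from h import *
go([0,-93],85); tip('s3')"
```

```text
target [516.7 -47.9  85. ] now [516.3 -48.5  92.7] box [ -0.4 -93.6] shift tool [ 7.7 -0.6 -0.5]
[[-0.003  0.05  -0.999]
 [ 0.001 -0.999 -0.05 ]
 [-1.    -0.001  0.003]] F [-0.  -0.1  0.2] 0.4031158153506907 6.0
61 (232, 198) seen [525. -53.  74.] | 65 (231, 197) seen [522. -53.  74.] | 69 (231, 195) seen [517. -49.  72.] | 73 (231, 194) seen [516. -48.  73.] | 77 (231, 193) seen [515. -47.  73.] | 81 (231, 192) seen [512. -45.  72.] | 85 (231, 191) seen [511. -44.  73.] | 89 (230, 190) seen [526. -56. 105.] | 93 (230, 188) seen [528. -56. 112.] | 97 (230, 187) seen [527. -55. 115.] | 101 (230, 186) seen [527. -55. 118.] | 105 (230, 185) seen [527. -54. 120.] | 109 (229, 183) seen [527. -56. 127.] | 113 (229, 182) seen [527. -55. 130.] | 117 (229, 181) seen [526. -55. 132.] | 121 (229, 180) seen [527. -55. 136.] |
```

Call:
jog_arm([
  [[0, 0, 0], [8, 0, 0], 1],
  [[0, 0, 0], [6, 0, 0], 1],
  [[0, 0, 0], [3, 0, 0], 1],
  [[0, 0, 0], [0, 0, 0], 1],
])

```text
clock: 6.55
eef_pos: [517.1, -50.2, 76.5]
tool_rot: [-0.108, 1.57, 3.081]
force: [-0.2, -0.8, 0.2]
width: 0.1
```

```bash
python3 -c "
from h import *
go([0,-93],75); tip('s4')"
```

```text
target [516.7 -47.9  75. ] now [517.1 -50.2  76.5] box [  0.3 -95.3] shift tool [ 1.5 -2.3  0.3]
[[-0.     0.047 -0.999]
 [ 0.    -0.999 -0.047]
 [-1.    -0.     0.   ]] F [-0.2 -0.8  0.2] 0.12532507245300728 6.55
44 (232, 203) seen [533. -60.  73.] | 48 (232, 202) seen [533. -60.  75.] | 52 (232, 201) seen [530. -57.  73.] | 56 (231, 200) seen [527. -58.  73.] | 60 (231, 199) seen [525. -56.  73.] | 64 (231, 197) seen [521. -53.  72.] | 68 (231, 196) seen [519. -51.  72.] | 72 (231, 195) seen [528. -56.  90.] | 76 (230, 194) seen [527. -58.  94.] | 80 (230, 193) seen [525. -56.  93.] | 84 (230, 192) seen [527. -57. 100.] | 88 (230, 190) seen [527. -56. 106.] | 92 (230, 189) seen [527. -56. 108.] | 96 (230, 188) seen [528. -56. 114.] | 100 (229, 187) seen [525. -56. 114.] | 104 (229, 186) seen [526. -57. 118.] |
```

Call:
jog_arm([
  [[0, 0, 0], [3, -5, 0], 1],
  [[0, 0, 0], [0, -9, 0], 1],
  [[0, 0, 0], [0, -9, 0], 1],
  [[0, 0, 0], [0, -9, 0], 1],
  [[0, 0, 0], [0, -9, 0], 1],
])

```text
clock: 7.22
eef_pos: [515.3, -9.1, 73.8]
tool_rot: [1.827, 1.57, -1.268]
force: [0.6, -2.8, -0.8]
width: -0.2
```

```bash
cat >> h.py <<'E'
def rib(f,n='scene'):
    d=snap(n,f); W=cloud(d); q=(W[...,:2]-C)@B; Z=W[...,2]
    m=(abs(q[...,0])<45)&(Z>93)&(Z<106)&(d['img'].max(2)<90)
    k=m.astype(np.uint8); _,l,st,_=cv2.connectedComponentsWithStats(k); i=1+np.argmax(st[1:,4]); p=q[l==i]
    print('rib',st[i,4],'x',np.percentile(p[:,0],[2,98]).round(1),'y',np.percentile(p[:,1],[2,98]).round(1),'z',np.median(Z[l==i]).round(1))
E
python3 -c "
from h import *
go([0,45],75); rib('s5')"
```

```text
target [510.2  89.9  75. ] now [515.3  -9.1  73.8] box [  0.5 -54.2] shift tool [ -1.3 -99.2   0.5]
[[ 0.     0.047 -0.999]
 [-0.001 -0.999 -0.047]
 [-1.     0.001 -0.   ]] F [ 0.6 -2.8 -0.8] -0.24317290271838596 7.225
rib 181 x [-2.1 35.4] y [-68.1 -29.4] z 101.6
```

The push now reads 2.8 N and the rib has moved about 17 mm, so I'll continue.

Call:
jog_arm([
  [[0, 0, 0], [0, -9, 0], 1],
  [[0, 0, 0], [0, -9, 0], 1],
  [[0, 0, 0], [0, -9, 0], 1],
  [[0, 0, 0], [0, -9, 0], 1],
  [[0, 0, 0], [0, -9, 0], 1],
  [[0, 0, 0], [0, -9, 0], 1],
  [[0, 0, 0], [0, -9, 0], 1],
  [[0, 0, 0], [0, -9, 0], 1],
])

```text
clock: 8.28
eef_pos: [511.9, 63.2, 73.7]
tool_rot: [1.382, 1.571, -1.712]
force: [0.7, -4.2, 0.8]
width: -0.1
```

```bash
python3 -c "
from h import *
go([0,49],75); rib('s6')"
```

```text
target [510.   93.9  75. ] now [511.9  63.2  73.7] box [ 0.4 18.2] shift tool [ -1.3 -30.8   0.4]
[[-0.     0.047 -0.999]
 [-0.    -0.999 -0.047]
 [-1.     0.     0.   ]] F [ 0.7 -4.2  0.8] -0.07008009327177062 8.275
rib 172 x [-0.8 35.8] y [ 3.9 42.6] z 101.3
```

Call:
jog_arm([
  [[0, 0, 0], [0, -9, 0], 1],
  [[0, 0, 0], [0, -9, 0], 1],
  [[0, 0, 0], [0, -7, 0], 1],
  [[0, 0, 0], [0, -3, 0], 1],
  [[0, 0, 0], [0, -1.5, 0], 1],
  [[0, 0, 0], [0, -1, 0], 1],
])

```text
clock: 9.07
eef_pos: [510.4, 92.9, 73.7]
tool_rot: [1.363, 1.571, -1.731]
force: [-0.2, -3.8, 0.4]
width: -0.0
```

Call:
jog_arm([
  [[0, 0, 0], [0, -1, 0], 1],
  [[0, 0, 0], [0, 0, 0], 1],
])

```text
clock: 9.32
eef_pos: [510.5, 93.3, 73.7]
tool_rot: [1.657, 1.57, -1.438]
force: [-0.3, -4.3, 0.6]
width: 0.1
```

```bash
python3 -c "
from h import *
go([0,49],75); rib('s7')"
```

```text
target [510.   93.9  75. ] now [510.5  93.3  73.7] box [ 0.5 48.4] shift tool [-1.3 -0.6  0.5]
[[ 0.     0.046 -0.999]
 [-0.001 -0.999 -0.046]
 [-1.     0.001 -0.   ]] F [-0.3 -4.3  0.6] 0.11138899762274708 9.325
rib 173 x [-2.2 35.4] y [34.1 73.2] z 101.1
```

Nearly there. I'll press on in 1 mm steps until the end wall shows in the force.

Call:
jog_arm([
  [[0, 0, 0], [0, -1, 0], 1],
  [[0, 0, 0], [0, -1, 0], 1],
  [[0, 0, 0], [0, 0, 0], 1],
])

```text
clock: 9.75
eef_pos: [510.5, 93.4, 73.8]
tool_rot: [1.51, 1.568, -1.587]
force: [0.4, -9.5, 1.6]
width: 0.2
```

Call:
jog_arm([
  [[0, 0, 0], [0, -1, 0], 1],
  [[0, 0, 0], [0, -1, 0], 1],
  [[0, 0, 0], [0, 0, 0], 1],
])

```text
clock: 10.12
eef_pos: [510.4, 93.4, 73.7]
tool_rot: [1.474, 1.566, -1.625]
force: [0.6, -12.9, 2.2]
width: 0.1
```

The force rose to 13 N with no movement, so the cover is against the end wall. I'll back off, lift and look into the bay.

Call:
jog_arm([
  [[0, 0, 0], [0, 12, 0], 1],
  [[0, 0, 0], [-30, 0, 0], 1],
  [[0, 0, 0], [-50, 0, 0], 1],
  [[0, 0, 0], [0, -40, 0], 1],
  [[0, 0, 0], [0, -40, 0], 1],
  [[0, 0, 0], [0, -20, 0], 1],
  [[0, 0, 0], [0, 0, 0], 1],
])

```text
clock: 11.0
eef_pos: [505.6, 187.6, 153.5]
tool_rot: [-1.021, 1.57, 2.171]
force: [-0.2, -1.6, 0.1]
width: 0.4
```

```bash
python3 - <<'E'
from h import *
go([0,49],75); snap('top','t8'); snap('scene','s8')
a=cv2.imread('pics/t8.png')[165:305,270:345]; b=cv2.imread('pics/s8.png')[130:280,160:330]
a=cv2.resize(a,None,fx=4,fy=4,interpolation=cv2.INTER_CUBIC); b=cv2.resize(b,None,fx=2.9,fy=2.9,interpolation=cv2.INTER_CUBIC)
o=np.zeros((600,800,3),np.uint8); o[:a.shape[0],:300]=a; o[:b.shape[0],305:305+b.shape[1]]=b[:,:495]
cv2.imwrite('pics/c8.png',cv2.convertScaleAbs(o,alpha=1.5))
E
```

```text
target [510.   93.9  75. ] now [505.6 187.6 153.5] box [1.000e-01 1.428e+02] shift tool [78.4 93.9  0.3]
[[-0.     0.051 -0.999]
 [ 0.001 -0.999 -0.051]
 [-1.    -0.001  0.   ]] F [-0.2 -1.6  0.1] 0.4135289596068422 11.0
```

View pics/c8.png

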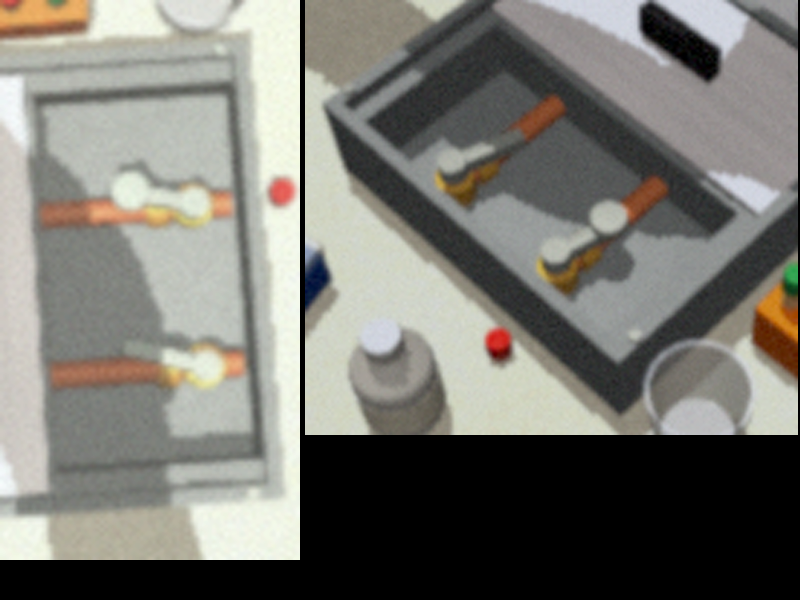

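The marked handle (disc at crop (130,188), pivot at (200,205)) is at box x = +45. The plain handle is at x = −60. Next I'll measure both.

```bash
python3 - <<'E'
from h import *
d=np.load('pics/t8.npz'); W=cloud(d); 
def at(r,c,n=2): 
    w=np.nanmedian(W[r-n:r+n+1,c-n:c+n+1].reshape(-1,3),0); return w2b(w[:2]).round(1),w[2].round(1)
for nm,x,y in(('disc',130,188),('hub',196,205),('phub',206,367),('ptip',135,349)):
    print(nm,at(165+y//4,270+x//4,1))
q=(W[...,:2]-C)@B; Z=W[...,2]
m=(q[...,0]>20)&(q[...,0]<100)&(q[...,1]>-130)&(q[...,1]<-20)&(Z>45)&(Z<64)
p=q[m]; print('disc/hub z>45',m.sum(),p.min(0),p.max(0))
m2=m&(q[...,1]>-80); print('disc',m2.sum(),q[m2].min(0).round(),q[m2].max(0).round(),np.median(q[m2],0).round(1),np.median(Z[m2]).round(1))
k=(q[...,0]>-90)&(q[...,0]<0)&(q[...,1]>-130)&(q[...,1]<-10)&(Z>42)&(Z<64); t=q[k]; print('plain',t.min(0).round(),t.max(0).round()); far=t[t[:,1]>-70]; print(np.median(far,0) if len(far) else 0)
v=far.mean(0)-[-60,-100] if len(far) else [0,1]; print('plain ang',np.arctan2(v[0],v[1]))
rib('t9','top')
E
```

```text
disc (array([ 53.9, -59. ]), np.float64(57.3))
hub (array([  41.1, -102.4]), np.float64(50.7))
phub (array([-61.3, -99.7]), np.float64(50.3))
ptip (array([-48.1, -54.6]), np.float64(49.4))
disc/hub z>45 158 [  36.08948245 -110.55499514] [ 65.00455034 -48.4667777 ]
disc 90 [ 41. -80.] [ 65. -48.] [ 52.6 -61.6] 56.3
plain [ -69. -110.] [-40. -50.]
[-48.37015307 -59.72191246]
plain ang 0.2826681608422307
rib 152 x [-33.   31.2] y [60.  72.9] z 101.0
```

```bash
python3 - <<'E'
from h import *
P=np.array([43.5,-100.5]); L=[]
for a in np.r_[.1,np.linspace(.21,1.571,13)]:
    t=np.array([np.cos(a),-np.sin(a)]); h=min(11/abs(t[0]),11.6/max(abs(t[1]),1e-6))
    F=P+42*np.array([np.sin(a),np.cos(a)])-t*(13+h); L.append(F); 
L=np.array(L); print(L.round(1)); D=np.diff(L,axis=0); print('tool y,z steps'); print(np.c_[-D[:,1],-D[:,0]].round(1))
go([14,-60],110)
E
```

```text
[[ 23.8 -56.3]
 [ 28.5 -54.4]
 [ 33.5 -52.9]
 [ 38.5 -51.8]
 [ 43.4 -51.2]
 [ 48.1 -50.8]
 [ 52.7 -50.6]
 [ 58.6 -52.4]
 [ 64.6 -55.4]
 [ 69.9 -58.8]
 [ 74.7 -62.6]
 [ 78.8 -66.8]
 [ 82.4 -71.2]
 [ 85.5 -75.9]]
tool y,z steps
[[-1.9 -4.8]
 [-1.5 -5. ]
 [-1.1 -5. ]
 [-0.7 -4.9]
 [-0.3 -4.8]
 [-0.2 -4.6]
 [ 1.8 -5.9]
 [ 3.  -6. ]
 [ 3.4 -5.3]
 [ 3.8 -4.7]
 [ 4.2 -4.2]
 [ 4.4 -3.6]
 [ 4.7 -3.1]]
target [529.1 -14.3 110. ] now [506.2 183.9 153.5] box [  0.5 139.1] shift tool [ 43.8 199.  -14. ]
[[-0.     0.045 -0.999]
 [-0.001 -0.999 -0.045]
 [-1.     0.001  0.001]] F [-0.  -0.2  0.3] -0.1580147857628018 11.15
```

Call:
jog_arm([
  [[0, 0, 0], [0, 50, -4], 1],
  [[0, 0, 0], [0, 50, -4], 1],
  [[0, 0, 0], [0, 50, -3], 1],
  [[0, 0, 0], [0, 49, -3], 1],
  [[0, 0, 0], [0, 0, 0], 1],
  [[0, 0, 0], [40, 0, 0], 1],
  [[0, 0, 0], [30, 0, 0], 1],
  [[0, 0, 0], [0, 0, 0], 1],
])

```text
clock: 12.15
eef_pos: [527.3, -12.3, 82.0]
tool_rot: [-0.047, 1.566, 3.142]
force: [-0.3, 0.3, -0.2]
width: -0.0
```

```bash
python3 -c "
from h import *
go([14,-59],32); tip('s10')"
```

```text
target [529.1 -13.3  32. ] now [527.3 -12.3  82. ] box [ 12.3 -58. ] shift tool [50.   1.1 -2. ]
[[-0.005  0.047 -0.999]
 [ 0.    -0.999 -0.047]
 [-1.    -0.     0.005]] F [-0.3  0.3 -0.2] -0.003941107338151935 12.15
51 (250, 194) seen [509.   3.  14.] | 55 (250, 193) seen [506.   5.  12.] | 59 (250, 191) seen [503.   8.  13.] | 63 (250, 190) seen [501.  10.  13.] | 67 (249, 189) seen [499.   9.  15.] | 71 (249, 188) seen [495.  12.  12.] | 75 (249, 187) seen [493.  14.  13.] | 79 (249, 186) seen [537. -19.  93.] | 83 (249, 184) seen [536. -18.  97.] | 87 (249, 183) seen [538. -19. 104.] | 91 (249, 182) seen [538. -18. 106.] | 95 (249, 181) seen [539. -19. 111.] | 99 (249, 180) seen [538. -18. 112.] | 103 (248, 178) seen [537. -19. 118.] | 107 (248, 177) seen [538. -20. 123.] | 111 (248, 176) seen [540. -21. 130.] |
```

Call:
jog_arm([
  [[0, 0, 0], [15, 0, -1], 1],
  [[0, 0, 0], [15, 0, -1], 1],
  [[0, 0, 0], [10, 0, 0], 1],
  [[0, 0, 0], [8, 0, 0], 1],
  [[0, 0, 0], [0, 0, 0], 1],
])

```text
clock: 12.82
eef_pos: [531.0, -12.0, 35.1]
tool_rot: [-0.032, 1.57, -3.126]
force: [-0.6, -0.5, -0.4]
width: 0.2
```

```bash
python3 -c "
from h import *
go([23.8,-56.3],33); tip('s11')"
```

```text
target [538.8 -10.1  33. ] now [531.  -12.   35.1] box [ 15.9 -57.9] shift tool [ 2.1 -1.6 -7.9]
[[-0.001  0.047 -0.999]
 [-0.    -0.999 -0.047]
 [-1.    -0.     0.001]] F [-0.6 -0.5 -0.4] 0.2288605201677441 12.825
3 (252, 207) seen [536. -16.  14.] | 7 (252, 206) seen [535. -14.  15.] | 11 (252, 205) seen [531. -11.  12.] | 15 (252, 204) seen [530. -10.  12.] | 19 (252, 203) seen [528.  -8.  11.] | 23 (252, 202) seen [526.  -7.  12.] | 27 (251, 201) seen [525.  -8.  16.] | 31 (251, 200) seen [539. -19.  47.] | 35 (251, 199) seen [540. -19.  51.] | 39 (251, 198) seen [539. -18.  54.] | 43 (251, 197) seen [541. -19.  59.] | 47 (251, 196) seen [540. -19.  62.] | 51 (251, 194) seen [541. -19.  70.] | 55 (251, 193) seen [542. -19.  75.] | 59 (251, 192) seen [542. -19.  79.] | 63 (250, 191) seen [543. -22.  86.] |
```

The tip is at z ≈ 45, beside the bar and disc. Starting the arc.

Call:
jog_arm([
  [[0, 0, 0], [1, -1.6, -8], 1],
  [[0, 0, 0], [0, -2, -5], 1],
  [[0, 0, 0], [0, -1.5, -5], 1],
  [[0, 0, 0], [0, -1, -5], 1],
  [[0, 0, 0], [0, -0.7, -5], 1],
  [[0, 0, 0], [0, 0, 0], 1],
])

```text
clock: 13.62
eef_pos: [559.6, -3.5, 34.6]
tool_rot: [-2.612, 1.57, 0.577]
force: [-1.1, -0.4, 0.4]
width: 0.1
```

```bash
python3 -c "
from h import *
go([43.4,-51.2],34)"
```

```text
target [558.1  -4.1  34. ] now [559.6  -3.5  34.6] box [ 45.  -50.7] shift tool [0.6 0.5 1.6]
[[ 0.001  0.048 -0.999]
 [ 0.    -0.999 -0.048]
 [-1.    -0.    -0.001]] F [-1.1 -0.4  0.4] 0.07821809970569484 13.625
```

Call:
jog_arm([
  [[0, 0, 0], [0, -0.3, -5], 1],
  [[0, 0, 0], [0, 0, -5], 1],
  [[0, 0, 0], [0, 2, -5], 1],
  [[0, 0, 0], [0, 3, -5], 1],
  [[0, 0, 0], [0, 0, 0], 1],
])

```text
clock: 14.25
eef_pos: [580.2, -8.0, 34.7]
tool_rot: [3.096, 1.569, 0.001]
force: [-2.1, -0.1, 0.5]
width: 0.1
```

```bash
python3 -c "
from h import *
go([64.6,-55.4],34); snap('scene','s12')
b=cv2.imread('pics/s12.png')[110:260,170:340]; cv2.imwrite('pics/c12.png',cv2.convertScaleAbs(cv2.resize(b,None,fx=4,fy=4,interpolation=cv2.INTER_CUBIC),alpha=1.6))"
```

```text
target [579.5  -7.3  34. ] now [580.2  -8.   34.7] box [ 65.3 -56.1] shift tool [ 0.7 -0.7  0.7]
[[ 0.001  0.047 -0.999]
 [ 0.    -0.999 -0.047]
 [-1.     0.    -0.001]] F [-2.1 -0.1  0.5] 0.08030555295757207 14.25
```

View pics/c12.png

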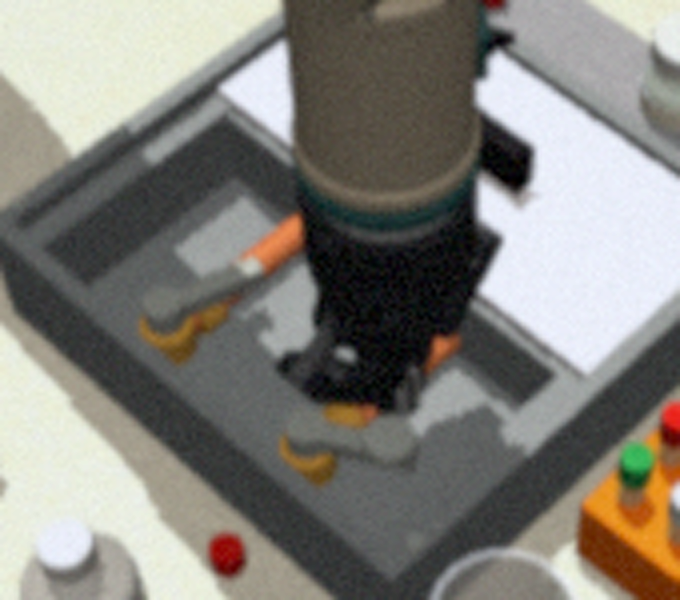

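The marked handle (hub (310,435), disc (395,440)) is roughly halfway round, and the plain handle and cover are undisturbed. Continuing the arc.

Call:
jog_arm([
  [[0, 0, 0], [0, 3, -5], 1],
  [[0, 0, 0], [0, 4, -5], 1],
  [[0, 0, 0], [0, 4, -4], 1],
  [[0, 0, 0], [0, 4.5, -3.6], 1],
  [[0, 0, 0], [0, 4, -2.5], 1],
  [[0, 0, 0], [0, 0, 0], 1],
])

```text
clock: 15.05
eef_pos: [599.6, -23.4, 34.8]
tool_rot: [-1.103, 1.567, 2.087]
force: [-5.1, 7.1, 4.2]
width: 0.2
```

```bash
python3 -c "
from h import *
go([85.5,-75.9],34)"
```

```text
target [601.3 -26.7  34. ] now [599.6 -23.4  34.8] box [ 83.9 -72.5] shift tool [ 0.8  3.4 -1.6]
[[-0.002  0.049 -0.999]
 [ 0.003 -0.999 -0.049]
 [-1.    -0.004  0.002]] F [-5.1  7.1  4.2] 0.2107098257610273 15.05
```

Call:
jog_arm([
  [[0, 0, 0], [0, 2, 0.5], 1],
  [[0, 0, 0], [0, 1.5, 0], 1],
  [[0, 0, 0], [0, 0, 0], 1],
])

```text
clock: 15.42
eef_pos: [599.5, -23.7, 34.8]
tool_rot: [-1.409, 1.564, 1.783]
force: [-3.8, 12.6, 2.7]
width: -0.2
```

```bash
python3 -c "
from h import *
go([85.5,-75.9],34); snap('scene','s13')
b=cv2.imread('pics/s13.png')[150:260,190:340]; cv2.imwrite('pics/c13.png',cv2.convertScaleAbs(cv2.resize(b,None,fx=5,fy=5,interpolation=cv2.INTER_CUBIC),alpha=1.6))"
```

```text
target [601.3 -26.7  34. ] now [599.5 -23.7  34.8] box [ 83.8 -72.7] shift tool [ 0.8  3.2 -1.6]
[[-0.001  0.051 -0.999]
 [ 0.007 -0.999 -0.051]
 [-1.    -0.007  0.001]] F [-3.8 12.6  2.7] -0.17130866994928884 15.425
```

View pics/c13.png

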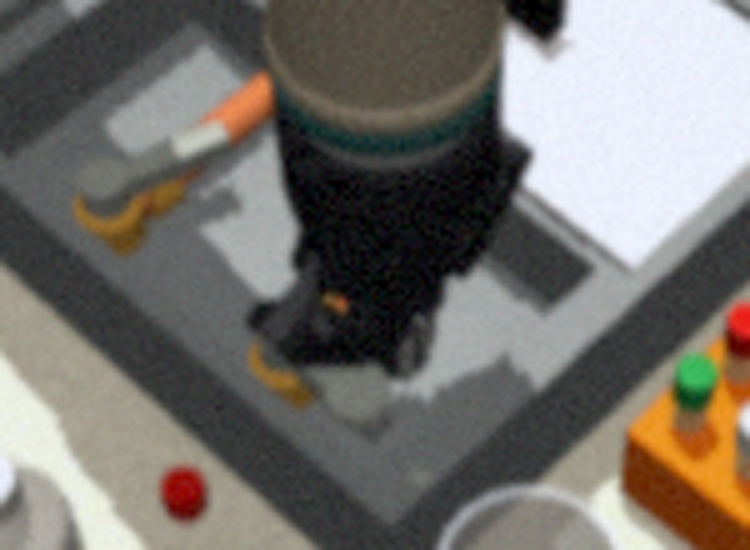

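Pushing harder only raises the force (12.6 N) with no motion, which fits the stop. I'll back off, lift clear and measure the angle.

Call:
jog_arm([
  [[0, 0, 0], [0, -8, 0], 1],
  [[0, 0, 0], [0, -8, 0], 1],
  [[0, 0, 0], [-40, 0, 0], 1],
  [[0, 0, 0], [-50, 0, 0], 1],
  [[0, 0, 0], [-40, 0, 0], 1],
  [[0, 0, 0], [0, -55, 20], 1],
  [[0, 0, 0], [0, -55, 20], 1],
  [[0, 0, 0], [0, -55, 20], 1],
])

```text
clock: 16.48
eef_pos: [532.1, 149.2, 165.4]
tool_rot: [3.115, 1.568, 0.019]
force: [1.6, 0.3, 0.5]
width: 0.3
```

Call:
jog_arm([
  [[0, 0, 0], [0, -35, 20], 1],
  [[0, 0, 0], [0, 0, 0], 1],
])

```text
clock: 16.73
eef_pos: [508.7, 185.9, 165.0]
tool_rot: [-1.943, 1.569, 1.252]
force: [-0.1, 0.2, 0.6]
width: -0.1
```

```bash
python3 - <<'E'
from h import *
go([0,0],100); rib('t14','top')
for nm in('t14','s14'):
    d=np.load('pics/t14.npz') if nm=='t14' else snap('scene','s14'); W=cloud(d); q=(W[...,:2]-C)@B; Z=W[...,2]; s=d['img'].astype(int); grey=(s.max(2)-s.min(2)<30)
    for n,x0,x1 in(('marked',20,125),('plain',-90,15)):
        m=(q[...,0]>x0)&(q[...,0]<x1)&(q[...,1]>-128)&(q[...,1]<-5)&(Z>42)&(Z<64)&grey
        p=q[m].astype(np.float32); r=cv2.fitLine(p,cv2.DIST_L1,0,.1,.1).ravel(); print(nm,n,len(p),p.min(0).round(1),p.max(0).round(1),'angle from +y cw',np.arctan2(r[0],r[1]).round(3))
        if n=='marked': k=m&(Z>53.5); print('disc',q[k].min(0).round(1),q[k].max(0).round(1),np.median(q[k],0).round(1))
a=cv2.imread('pics/t14.png')[150:310,190:420]; cv2.imwrite('pics/c14.png',cv2.convertScaleAbs(cv2.resize(a,None,fx=3.4,fy=3.4,interpolation=cv2.INTER_CUBIC),alpha=1.4))
E
```

```text
target [512.3  45.  100. ] now [508.7 185.9 165. ] box [  3.1 141. ] shift tool [ 64.8 141.    4. ]
[[ 0.001  0.053 -0.999]
 [ 0.002 -0.999 -0.053]
 [-1.    -0.002 -0.001]] F [-0.1  0.2  0.6] -0.13258994592013298 16.725
rib 152 x [-33.1  32.9] y [60.2 72.8] z 101.5
t14 marked 241 [  34.4 -126.6] [124.8  -6.4] angle from +y cw 1.242
disc [  36.1 -123.3] [124.8  -6.6] [ 92.5 -96.8]
t14 plain 127 [ -69.3 -107.7] [-40.2 -49.3] angle from +y cw 0.323
s14 marked 305 [  36.3 -112.3] [122.1 -72.9] angle from +y cw 1.578
disc [  36.4 -112.3] [122.1 -72.9] [  87.6 -100.4]
s14 plain 238 [ -68. -109.] [-37.  -47.3] angle from +y cw 0.301
```

View pics/c14.png

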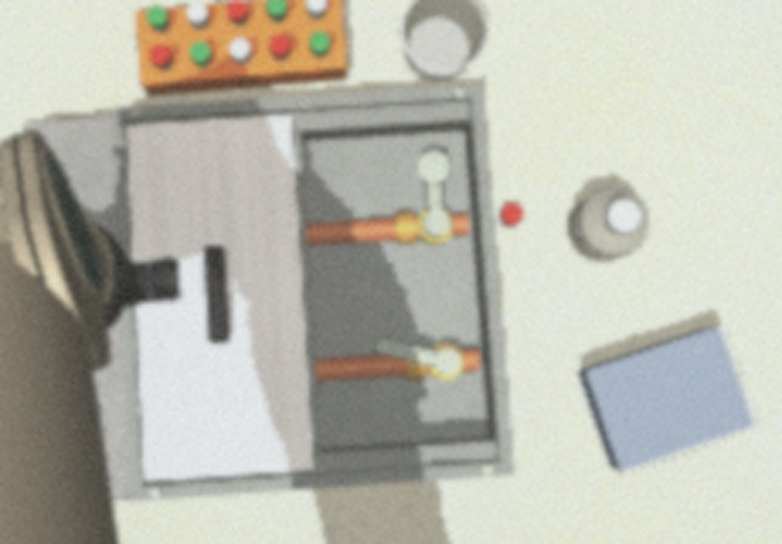

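```bash
python3 - <<'E'
from h import *
for nm in('t14','s14'):
    d=np.load('pics/%s.npz'%nm); W=cloud(d); q=(W[...,:2]-C)@B; Z=W[...,2]; s=d['img'].astype(int); grey=(s.max(2)-s.min(2)<30)
    m=(q[...,0]>30)&(q[...,0]<104)&(q[...,1]>-120)&(q[...,1]<-80)&(Z>42)&(Z<64)&grey
    h=q[m&(q[...,0]<54)]; k=q[m&(q[...,0]>72)]; c=[(p.max(0)+p.min(0))/2 for p in(h,k)]; 
    v=k.mean(0)-h.mean(0); print(nm,len(h),len(k),c,h.mean(0).round(1),k.mean(0).round(1),'ang',np.arctan2(v[0],v[1]).round(3))
E
```

```text
t14 47 81 [array([ 44.08024408, -99.88510964]), array([  85.4786021 , -101.37415388])] [  44. -100.] [  85.3 -100.6] ang 1.585
s14 79 163 [array([ 44.89416956, -99.66454815]), array([ 86.66180306, -99.53174862])] [  45.5 -100.9] [  89.2 -100.5] ang 1.564
```

Both views put the handle at 1.57 ± 0.015 rad, which is fully shut. The cover's rib centre is at +66.5 mm and the robot is touching nothing, so I'm handing in.

```bash
python3 -c "
from cell import *
print(finish_job())"
```

```text
the job is handed in; nothing more can be done
None
```

The rinse water is shut off: the cover is fully over on the blank half and the marked handle is against its stop. I handed the job in at about 17 s of the 45 s allowed. `finish_job()` gives no verdict.

- **Cover:** I pushed it flat by its rib until the end wall stopped it. The force rose to 13 N with no further movement, and the rib centre measured +66.5 mm (nominal 67).
- **Marked handle:** it was in the x = +45 mm place, and I pushed it clockwise until the force rose to 12.6 N with no further movement. The two cameras then measured 1.585 and 1.564 rad (shut is 1.571).
- **Plain handle:** the arm stayed clear of it. It read 0.28 rad before, and 0.32 (top) and 0.30 (scene) after; I take that spread as measuring noise.
- **Other things on the bench:** the stopper, bottle, tip box, rack and beaker looked unmoved in the last picture. The arm hid the jar and the shelf stopper in that picture, so I did not re-check those two. The arm passed well above them and I saw no contact forces.

**Disagreement with the spec:** the fingertips were about 10 mm above the reported TCP, not 25 mm below it. Because of this my first pass went over the rib without touching anything; I corrected the height from the depth images and repeated the push.

One top-camera line fit of the handle gave 1.24 rad because wall pixels got into it. The two angles above come from the refit without those pixels.

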